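Set the paper folder's gated selector to zigzag fold

ROBOT

A 7-joint arm with a two-finger parallel gripper is mounted at the origin on the work surface. World frame = base frame: x ahead of the robot, y to its left, z up, the work surface at z = 0. Lengths are in m, angles in rad, forces in N, time in s.
With the tool pointing down it reaches from about 0.35 to 0.9 m from the base axis. Payload 19.9 kg.
Tool frame: the origin (TCP) lies midway between the tips of the shut fingers; the grasp point (between the pads) lies 19 mm behind it; y points along the fingers, z is the direction in which the jaws open and shut, and the axes are right-handed (so a half turn about y gives the same grasp; the last joint's range is limited). The gripper opens to 85 mm and grips with 20 to 120 N. Pads are 22 mm wide; open, the fingers measure 114 mm over their backs; the gripper's body (76 mm by 85 mm) begins 54 mm behind the grasp point. The pads swing forward as they close: fully open they stand 13 mm farther back than shut.
Start: joints at [1.308, 0.417, -0.01, 1.614, 0.005, 1.111, -0.053], TCP at [0.137, -0.61, 0.231] pointing down, gripper open.
Joint ranges: [-2.81, 2.81], [-0.39, 2.02], [-1.27, 1.25], [0.06, 2.57], [-1.19, 4.33], [0.19, 2], [-2.82, 2.82]. Speed limits (rad/s): [1.89, 1.89, 2.39, 2.39, 3.01, 3.01, 3.01].

INTERFACE

Orientations are given as a unit quaternion [w, x, y, z].
In Python, from station import robot gives the robot as it stands.
- The arm moves only by the tool apply_moves, never from a script. Its argument "rows" is a list of rows, each an object of numbers: "fingers": the opening, from 0 (shut) to 1 (fully open); "tx", "ty", "tz": the shift along the world's x, y, z in mm; "yaw": the turn about the world's z in rad. In form: [{"fingers": .., "tx": .., "ty": .., "tz": .., "yaw": ..}, ...]. A call has 1 to 20 rows; each row is the pose to reach, as a shift and turn from the pose commanded when the call began; what a row does not reach only later rows make up. A row lasts 1/12 s, in which the tool goes at most 41.7 mm and 7.16 degrees, less where a joint would pass 70% of its speed; a pose out of reach is approached as far as the arm can. A call with a gripper value outside its range is refused whole. The fingers move at their own pace and stop on an object; "grip_force" is the grip in N (left out, the last holds). Time passes only in rows, so rows that repeat a pose let the fingers close. It gives the time, the measured TCP pose, the force and the opening at its end, in the units of the state.
- robot.read_state(): the state, without advancing time (a new reading comes with each control period).
- robot.get_image(name): name is "side" or "top"; returns a dict with "pixels" (384x512x3 uint8, red, green, blue), "z_map" (384x512 float32, m along the optical axis (not along the pixel's ray), 0 where there is no reading), "fx", "fy", "cx", "cy" (pixels), "D" ([k1, k2, p1, p2, k3] as OpenCV has them; the pictures are not rectified), "xyz" and "rotation" of the camera in the world. Camera axes: x right, y down, z forward; pixel columns grow to the right and rows downward; lengths in m; the calibration is good to about 2 mm. A picture is of the moment at which its call begins.
- robot.job_done(): hands the job in, once; it reports no verdict.
Trained networks look in the newest picture that a camera, given by its name, has taken for a name from the list of things; names that differ only in an ending like _2 or _b are one class to them, and where a whole thing is asked for, a point or a joint stands for the part that bears it (a point fixed in the world has none). Each returns a list of dicts, best first, with "score" (0 to 1); they miss things now and then, are a little off and sometimes report something else, mostly with a low value. They report only what shows in the picture. A call takes as long as a camera call.
- robot.look_for(camera, target): "location" ([row, column] in pixels, amid what is visible of it).
- robot.silhouettes(camera, target): "mask" (384x512 bool, what is visible of it) and "location" ([row, column] in pixels, amid what is visible of it).
The state is a dict: "time_s": time; "joint_pos": joint angles; "dq": joint speeds; "tau": joint torques, N m; "position": TCP position; "eef_rot": TCP orientation; "ft_force": force on the tool from outside, world axes, zero at the start; "moment": the same for the moment, N m; "opening": finger opening in m.
Only numpy, scipy, OpenCV 4.12 (cv2) and the standard library are available. Lean on these libraries where they do the work, as an engineer would, in place of code of your own. Each camera call takes 0.05 s, during which the arm holds its last target.

TASK

Set the paper folding machine for zigzag folding: with closed fingers, push its selector lever out of the slot where it is parked, through the H-shaped gate, and fully home into the slot whose end carries the tab with the zigzag sign. Only push the lever, without forcing it; never take it between the fingers. Leave the things standing on the machine where they are.

Things in the scene. Friction and masses are not known exactly. Their poses are not given: they have to be found in the camera images.
- folder: Fixed paper folding machine, white housing 280 (x) x 360 (y) x 136 mm high, with paper trays out to 265 mm left and right, up to 140 mm high. Origin: centre of its underside, on the desk. Its x axis points away from the robot ('far'; -x 'near'), y 'left' (-y 'right'), z up; it is turned by up to 0.35 rad either way. Far, near, left and right are always meant in its frame.
- gate_centre (a point): Centre of the gate, at the top face (148 mm over the desk) of an aluminium plate 170 (x) x 110 (y) mm, 12 mm thick, axes as the machine's. Its opening is an H: two slots along x, 21 mm left and 21 mm right of the centre, 18 mm wide, from x = -32 to +32 mm, joined at x = 0 by a cross channel along y, 24 mm wide. Between the slots the rest is solid.
- lever_knob (a point): Centre of the lever's upright black knob, where to push: 26 mm in diameter, 45 mm tall. Its z axis points up the lever. Upright it is 66 mm above the gate plate; home in a slot it is about 42 mm far or near and 35 mm left or right of the gate centre. The lever stays where it is left; about 3 N at the knob moves it. It starts in the near left slot.
- lever: The lever: 12 mm steel stem with the knob on top, tilting in all directions about a pivot inside the housing, 106 mm below gate_centre. Origin: the pivot; z axis up the lever. Knob from 150 to 195 mm along it.
- lever_at_gate (a point): Point on the lever's axis 100 mm from the pivot, which is inside the gate plate's opening: shows where the lever is in the H. Home in a slot it is about 25 mm far or near of the centre and about 18 to 24 mm left or right.
- sel_reach (a joint): Lean of the lever away from the robot, along the machine's x: 0 = in the cross channel, +0.25 rad = home at a far slot end, -0.25 = home at a near end. It can cross sideways only between about -0.05 and +0.05.
- sel_side (a joint): Lean of the lever to the right, along the machine's -y: about +0.21 rad in the right slots, -0.21 in the left slots; about +-0.24 against the side walls.
- tab_zigzag_mid (a point): Top of the white clip-on tab with the raised black zigzag sign (three strokes), 34 (x) x 46 (y) x 3 mm, sign 3 mm higher, on the gate plate just past the end of the slot it names. Point: middle of the tab, 64 mm far or near of the gate centre and 25 mm right of it: it is at the far right or the near right slot. With the lever home there, lever_at_gate is about 39 mm from it horizontally.
- tab_bar_mid (a point): Same kind of tab with one straight bar: it marks the other right-hand slot.
- tab_vee_mid (a point): Same kind of tab with a V sign of two strokes: always at the far left slot. The near left slot, where the lever is parked, has no tab.
- stamp: Loose wooden hand stamp, 28 mm across, 63 mm tall, standing on the housing's top, right of the gate on the near side. Origin: centre of its underside.
- ink_tin: Loose round flat dark tin, 70 mm across, 19 mm high, on the housing's top, left of the gate on the far side. Origin: centre of its underside.
- clip_box: Loose grey open box of 60 x 45 x 25 mm on the housing's top, left of the gate on the near side. Origin: centre of its underside.
- stapler: Loose stapler, 140 x 34 x 50 mm, lying along x on the housing's top, right of the gate on the far side. Origin: centre of its underside.

How it is judged:
By the outcome, as a careful person would: the job done as asked, in the order asked, and still so for the second after the job is handed in, with the robot touching nothing.
It also fails if it takes over 62 s, if anything falls off the work surface, if the arm or the gripper's body presses on something with over 40 N, if the wrist force passes 120 N, or if a joint passes its speed limit or range.

## Working session

There is one attempt and no reset: what is moved stays moved. The work goes in short steps, Python scripts to look and compute and a tool call to move; the robot and the scene stay as the last step left them, time stands still between calls to the robot, and variables do not carry over. Pictures are saved under pics/ and viewed, and the job is handed in when it is done.

Besides the shell and the picture viewer there is one more tool, called after "Request:" by a JSON object that holds its "op" and its "data". apply_moves: Moves the arm, as the interface text tells. Its arguments: {"type":"object","properties":{"rows":{"type":"array"},"grip_force":{"type":"number"}},"required":["rows"]}

```bash
ls; mkdir -p pics; cat > h.py <<'E'
from station import robot
import numpy as np, cv2
def img(n): return robot.get_image(n)
def K(d): return np.array([[d['fx'],0,d['cx']],[0,d['fy'],d['cy']],[0,0,1.]])
def R(d):
    r=np.array(d['rotation'])
    if r.shape==(4,):
        from scipy.spatial.transform import Rotation as Ro
        r=Ro.from_quat([r[1],r[2],r[3],r[0]]).as_matrix()
    return r
def ray(d,row,col):
    p=cv2.undistortPoints(np.array([[[float(col),float(row)]]]),K(d),np.array(d['D']))[0,0]
    return np.array([p[0],p[1],1.])
def at_z(d,row,col,z):
    r=R(d)@ray(d,row,col);o=np.array(d['xyz']);return o+r*(z-o[2])/r[2]
def depth_pt(d,row,col,z=None):
    zz=d['z_map'][int(round(row)),int(round(col))] if z is None else z
    return np.array(d['xyz'])+R(d)@(ray(d,row,col)*zz)
def proj(d,P):
    r=R(d).T;pc=r@(np.array(P)-np.array(d['xyz']))
    q=cv2.projectPoints(pc.reshape(1,1,3),np.zeros(3),np.zeros(3),K(d),np.array(d['D']))[0][0,0]
    return q[::-1]
def cloud(d):
    h,w=d['z_map'].shape
    c,r=np.meshgrid(np.arange(w),np.arange(h))
    p=cv2.undistortPoints(np.stack([c.ravel(),r.ravel()],1).astype(float)[:,None],K(d),np.array(d['D']))[:,0]
    z=d['z_map'].ravel()
    P=np.column_stack([p[:,0]*z,p[:,1]*z,z])@R(d).T+np.array(d['xyz'])
    P[z<=0]=np.nan
    return P.reshape(h,w,3)
E
python3 - <<'E'
from h import *
for n in ['top','side']:
    d=img(n); cv2.imwrite(f'pics/{n}0.png',d['pixels'][:,:,::-1]); print(n,d['xyz'],d['rotation'],d['fx'])
    for t in ['folder','gate_centre','lever_knob','lever_at_gate','tab_zigzag_mid','tab_bar_mid','tab_vee_mid','stamp','ink_tin','clip_box','stapler']:
        L=robot.look_for(n,t)
        print(t,[(np.round(l['location']),round(l['score'],2),depth_pt(d,*l['location']).round(3)) for l in L[:3]])
print(robot.read_state())
E
```

```text
pics
top [0.42834526 0.03145563 0.78384108] [-0.07948731  0.73092756 -0.67337791  0.07738768] 387.55886810966797
folder [(array([212., 287.]), 0.88, array([ 0.543, -0.012,  0.137]))]
gate_centre [(array([216., 290.]), 0.56, array([ 0.537, -0.016,  0.137]))]
lever_knob [(array([214., 275.]), 0.84, array([0.522, 0.012, 0.231]))]
lever_at_gate [(array([201., 388.]), 0.59, array([ 0.566, -0.168,  0.183])), (array([213., 274.]), 0.5, array([0.524, 0.014, 0.23 ]))]
tab_zigzag_mid [(array([248., 305.]), 0.57, array([ 0.484, -0.042,  0.155]))]
tab_bar_mid [(array([176., 326.]), 0.85, array([ 0.607, -0.071,  0.155]))]
tab_vee_mid [(array([172., 297.]), 0.93, array([ 0.611, -0.023,  0.155]))]
stamp [(array([295., 367.]), 0.6, array([ 0.419, -0.135,  0.195]))]
ink_tin [(array([157., 241.]), 0.95, array([0.628, 0.075, 0.154])), (array([215., 278.]), 0.19, array([0.521, 0.008, 0.231]))]
clip_box [(array([240., 208.]), 0.57, array([0.486, 0.117, 0.14 ]))]
stapler [(array([198., 390.]), 0.56, array([ 0.57 , -0.169,  0.186]))]
side [0.54425998 0.44692088 0.66472535] [-3.69889841e-03 -2.72920742e-04 
[... 1193 characters left out ...]
)]
{'time_s': 1.2, 'joint_pos': array([ 1.30848851,  0.41740832, -0.01030394,  1.6136016 ,  0.00466318,
        1.1107047 , -0.05298411]), 'dq': array([ 7.37835886e-04,  2.87019487e-05,  1.29812707e-03, -2.02307766e-03,
        4.64690674e-05, -1.72239631e-03, -2.20458949e-04]), 'tau': array([-1.17615209e-04, -8.64201736e+01,  6.77700508e-01, -4.35205078e+01,
        1.90346717e-02,  1.99011156e-03, -2.84213613e-06]), 'position': array([ 0.13689622, -0.60980043,  0.23125419]), 'eef_rot': array([ 0.07790507, -0.07791702,  0.70283556, -0.70276733]), 'ft_force': array([-0.32991296, -0.65562601,  0.71753334]), 'moment': array([0.0023929 , 0.00300323, 0.00953167]), 'opening': 0.08564861858694754}
```

```bash
python3 - <<'E'
import cv2
for n,(r0,r1,c0,c1) in {'top':(130,330,180,420),'side':(80,260,170,350)}.items():
    i=cv2.imread(f'pics/{n}0.png')
    cv2.imwrite(f'pics/{n}0c.png',cv2.resize(i[r0:r1,c0:c1],None,fx=3,fy=3,interpolation=cv2.INTER_CUBIC))
E
```

```text
(no output)
```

View pics/top0c.png

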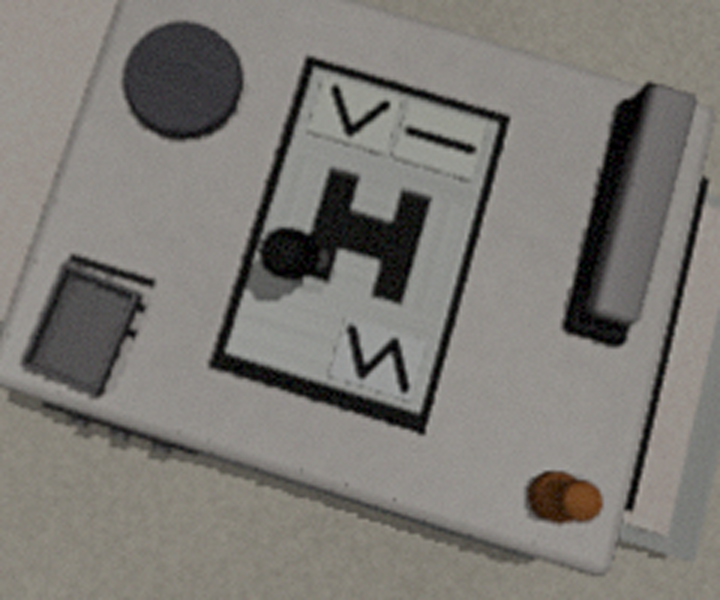

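View pics/side0c.png

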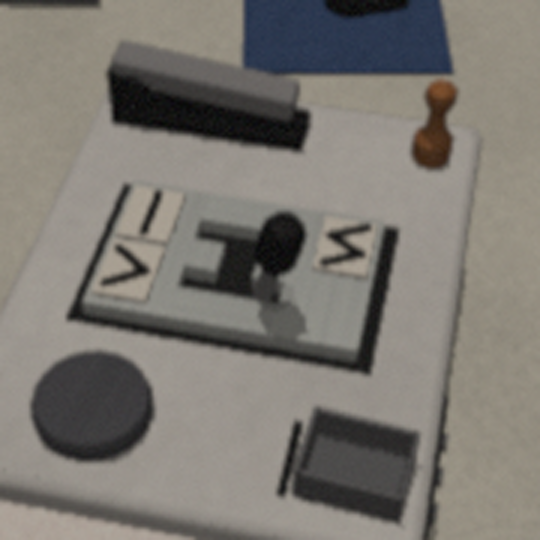

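View pics/top0.png

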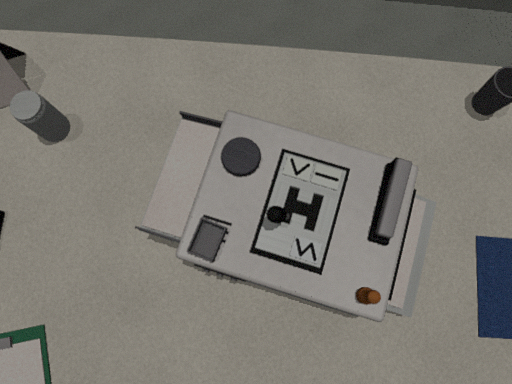

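```bash
python3 - <<'E'
from h import *
for n in ['top','side']:
    d=img(n); P=cloud(d)
    m=(P[...,2]>.1435)&(P[...,2]<.160)&(np.hypot(P[...,0]-.551,P[...,1]+.032)<.12)
    m=cv2.morphologyEx(m.astype(np.uint8),cv2.MORPH_OPEN,np.ones((3,3)))
    nc,lab,st,_=cv2.connectedComponentsWithStats(m); k=1+np.argmax(st[1:,4]); mm=lab==k
    Q=P[mm]; print(n,mm.sum(),np.median(Q[:,2]),Q[:,2].std())
    (c,s,a)=cv2.minAreaRect((Q[:,:2]*1000).astype(np.float32)); print(c,s,a)
    # knob top points
    k=(P[...,2]>.185)&(np.hypot(P[...,0]-.525,P[...,1]-.015)<.05)
    print('knob',P[k].mean(0).round(4),P[k].min(0).round(3),P[k].max(0).round(3))
    # warp at z=.148, machine frame 0.5mm px
    print('housing z',np.nanmedian(P[(P[...,2]>.12)&(P[...,2]<.142)][:,2]))
    yaw=-.23;c0=np.array([.551,-.032]);
    u=np.arange(-100,100,.5)/1000
    X,Y=np.meshgrid(u[::-1],u[::-1],indexing='ij')
    W=np.stack([c0[0]+np.cos(yaw)*X-np.sin(yaw)*Y,c0[1]+np.sin(yaw)*X+np.cos(yaw)*Y,np.full_like(X,.148)],-1).reshape(-1,3)
    pc=(W-np.array(d['xyz']))@R(d)
    q=cv2.projectPoints(pc,np.zeros(3),np.zeros(3),K(d),np.array(d['D']))[0].reshape(400,400,2).astype(np.float32)
    w=cv2.remap(d['pixels'][:,:,::-1],q,None,cv2.INTER_CUBIC)
    # overlay nominal plate and slots
    def T(x,y): return (int((0.1-y)*2000),int((0.1-x)*2000))
    def box(x0,x1,y0,y1,col): cv2.rectangle(w,T(x1,y1),T(x0,y0),col,1)
    box(-.085,.085,-.055,.055,(0,0,255)); box(-.032,.032,.012,.030,(0,255,0)); box(-.032,.032,-.030,-.012,(0,255,0))
    cv2.imwrite(f'pics/w_{n}.png',w)
a=cv2.imread('pics/w_top.png');b=cv2.imread('pics/w_side.png');cv2.imwrite('pics/w.png',np.hstack([a,b]))
E
```

```text
top 5314 0.14903812518088588 0.002126425117362392
(550.43212890625, -33.76256561279297) (110.4087142944336, 170.46682739257812) 77.32603454589844
knob [0.5233 0.0107 0.224 ] [ 0.511 -0.006  0.195] [0.538 0.025 0.233]
housing z 0.1364441366974794
side 3301 0.1499190437947172 0.0022246070905274197
(550.1995849609375, -32.537132263183594) (112.0511474609375, 170.18893432617188) 77.27432250976562
knob [0.5262 0.0188 0.2185] [0.513 0.006 0.187] [0.539 0.027 0.233]
housing z 0.1373271344577347
```

View pics/w.png

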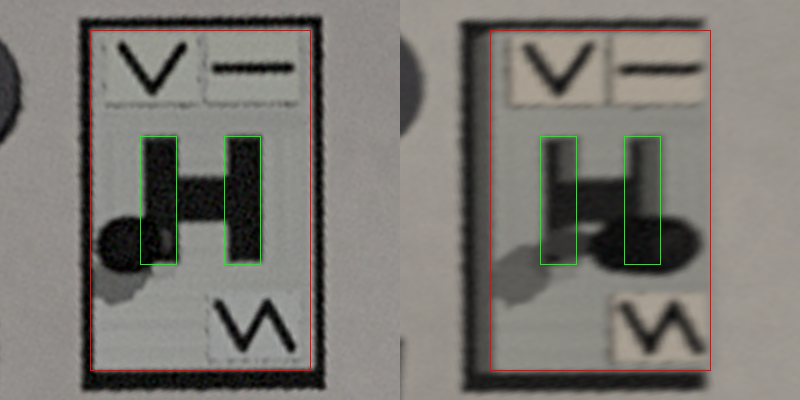

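```bash
cat >> h.py <<'E'
C=np.array([.5503,-.0331]); YAW=-.223
def tow(mx,my):
    c,s=np.cos(YAW),np.sin(YAW); return C+np.array([c*mx-s*my,s*mx+c*my])/1000
def tom(p):
    c,s=np.cos(YAW),np.sin(YAW); d=(np.array(p[:2])-C)*1000; return np.array([c*d[0]+s*d[1],-s*d[0]+c*d[1]])
def toolm():
    from scipy.spatial.transform import Rotation as Ro
    q=robot.read_state()['eef_rot']; return Ro.from_quat([q[1],q[2],q[3],q[0]]).as_matrix()
def go(mx,my,z=None):
    s=robot.read_state(); p=s['position']; t=tow(mx,my)
    print('to',(mx,my),'tx,ty',((t-p[:2])*1000).round(1),'tz',None if z is None else round(1000*z-p[2]*1000,1))
def st():
    s=robot.read_state();T=toolm();p=s['position']
    print('t',s['time_s'],'m',tom(p).round(1),'z',round(p[2],4),'F',s['ft_force'].round(1),'xang-yaw',round(np.arctan2(T[1,0],T[0,0])-YAW,3),'open',round(s['opening'],4))
E
python3 - <<'E'
from h import *
st(); print(toolm().round(3)); go(-95,33,.3)
for n in ['top','side']:
    d=img(n);P=cloud(d); m=P[...,2]>.16
    c,l,s,_=cv2.connectedComponentsWithStats(m.astype(np.uint8))
    for i in range(1,c):
        if s[i,4]>30: Q=P[l==i]; print(n,Q.min(0).round(3),Q.max(0).round(3))
E
```

```text
t 1.3 m [-275.6 -653.8] z 0.2313 F [-0.3 -0.4  0.4] xang-yaw -2.698 open 0.0854
[[-0.976 -0.     0.219]
 [-0.219  0.    -0.976]
 [ 0.    -1.    -0.   ]]
to (-95, 33) tx,ty [328.1 629.9] tz 68.7
top [ 0.51  -0.203  0.16 ] [ 0.643 -0.154  0.192]
top [ 0.512 -0.008  0.161] [0.538 0.025 0.232]
top [0.451 0.089 0.16 ] [0.518 0.147 0.165]
top [ 0.406 -0.153  0.16 ] [ 0.427 -0.133  0.201]
side [-0.186 -0.692  0.16 ] [ 0.012 -0.608  0.198]
side [ 0.509 -0.201  0.16 ] [ 0.642 -0.152  0.192]
side [ 0.407 -0.154  0.16 ] [ 0.426 -0.132  0.201]
side [ 0.082 -0.053  0.16 ] [0.096 0.014 0.237]
side [ 0.513 -0.002  0.161] [0.539 0.026 0.234]
side [0.452 0.089 0.16 ] [0.519 0.149 0.165]
```

Request:
{"op": "apply_moves", "data": {"rows": [{"fingers": 0, "tx": 0, "ty": 0, "tz": 40, "yaw": 0}, {"fingers": 0, "tx": 0, "ty": 0, "tz": 70, "yaw": 0}, {"fingers": 0, "tx": 328, "ty": 630, "tz": 70, "yaw": -0.444}, {"fingers": 0, "tx": 328, "ty": 630, "tz": 70, "yaw": -0.444}, {"fingers": 0, "tx": 328, "ty": 630, "tz": 70, "yaw": -0.444}, {"fingers": 0, "tx": 328, "ty": 630, "tz": 70, "yaw": -0.444}, {"fingers": 0, "tx": 328, "ty": 630, "tz": 70, "yaw": -0.444}, {"fingers": 0, "tx": 328, "ty": 630, "tz": 70, "yaw": -0.444}, {"fingers": 0, "tx": 328, "ty": 630, "tz": 70, "yaw": -0.444}, {"fingers": 0, "tx": 328, "ty": 630, "tz": 70, "yaw": -0.444}, {"fingers": 0, "tx": 328, "ty": 630, "tz": 70, "yaw": -0.444}, {"fingers": 0, "tx": 328, "ty": 630, "tz": 70, "yaw": -0.444}, {"fingers": 0, "tx": 328, "ty": 630, "tz": 70, "yaw": -0.444}, {"fingers": 0, "tx": 328, "ty": 630, "tz": 70, "yaw": -0.444}, {"fingers": 0, "tx": 328, "ty": 630, "tz": 70, "yaw": -0.444}, {"fingers": 0, "tx": 328, "ty": 630, "tz": 70, "yaw": -0.444}, {"fingers": 0, "tx": 328, "ty": 630, "tz": 70, "yaw": -0.444}, {"fingers": 0, "tx": 328, "ty": 630, "tz": 70, "yaw": -0.444}, {"fingers": 0, "tx": 328, "ty": 630, "tz": 70, "yaw": -0.444}, {"fingers": 0, "tx": 328, "ty": 630, "tz": 70, "yaw": -0.444}]}}

```text
time_s: 3.07
position: [0.4666, 0.0265, 0.3017]
eef_rot: [-0.076, 0.077, 0.704, -0.702]
ft_force: [-0.3, 1.9, -0.4]
opening: 0.0001
```

```bash
python3 - <<'E'
from h import *
st(); go(-95,33,.197); print(robot.read_state()['joint_pos'].round(2))
for n in ['top','side']:
    d=img(n); cv2.imwrite(f'pics/{n}1.png',d['pixels'][:,:,::-1])
cv2.imwrite('pics/b1.png',np.hstack([cv2.imread(f'pics/{n}1.png')[60:384,120:500] for n in ['top','side']]))
E
```

```text
t 3.0667 m [-94.8  39.6] z 0.3017 F [-0.3  1.9 -0.4] xang-yaw 3.148 open 0.0001
to (-95, 33) tx,ty [-1.7 -6.4] tz -104.7
[ 0.48  0.1  -0.64  1.88  0.06  1.18 -1.96]
```

View pics/b1.png

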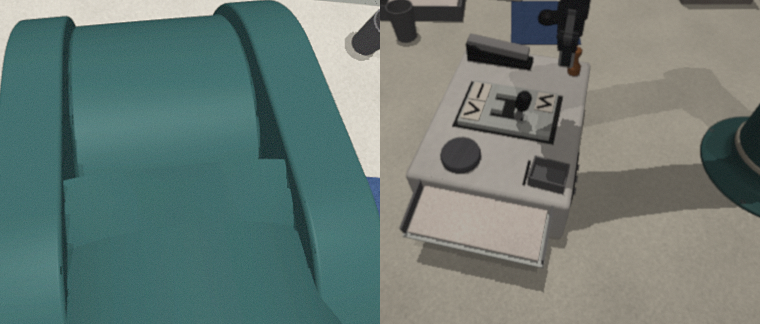

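```bash
python3 - <<'E'
from h import *
d=img('side'); st(); p=robot.read_state()['position']; print(proj(d,p)-[60,120]); print(tow(-42,35), tom([.5245,.0125]))
i=d['pixels'][40:220,180:380,::-1]; cv2.imwrite('pics/s2.png',cv2.resize(i,None,fx=3,fy=3))
E
```

```text
t 3.2167 m [-95.2  33.4] z 0.3011 F [-0.1 -0.2 -0.3] xang-yaw 3.143 open 0.0001
[ 62.82006758 185.71662179]
[0.51708046 0.01032191] [-35.24587855  38.76503638]
```

View pics/s2.png

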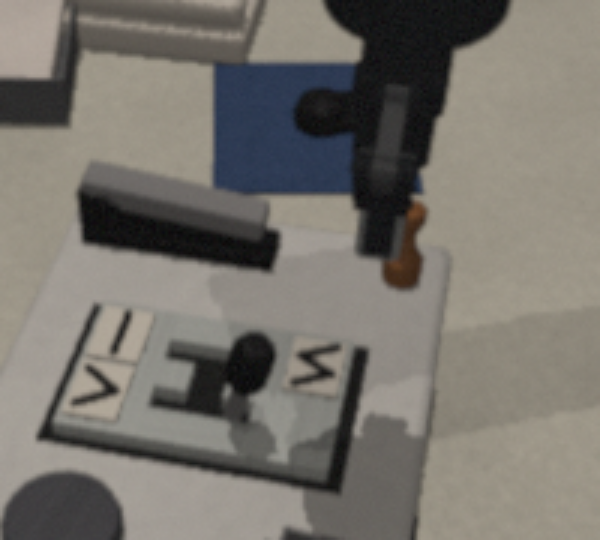

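Request:
{"op": "apply_moves", "data": {"rows": [{"fingers": 0, "tx": 0, "ty": 1, "tz": -35, "yaw": 0}, {"fingers": 0, "tx": 0, "ty": 1, "tz": -70, "yaw": 0}, {"fingers": 0, "tx": 0, "ty": 1, "tz": -104, "yaw": 0}, {"fingers": 0, "tx": 0, "ty": 1, "tz": -104, "yaw": 0}, {"fingers": 0, "tx": 10, "ty": -1, "tz": -104, "yaw": 0}, {"fingers": 0, "tx": 15, "ty": -2, "tz": -104, "yaw": 0}, {"fingers": 0, "tx": 20, "ty": -3, "tz": -104, "yaw": 0}, {"fingers": 0, "tx": 25, "ty": -4, "tz": -104, "yaw": 0}, {"fingers": 0, "tx": 30, "ty": -5, "tz": -104, "yaw": 0}, {"fingers": 0, "tx": 35, "ty": -6, "tz": -104, "yaw": 0}, {"fingers": 0, "tx": 40, "ty": -7.5, "tz": -104, "yaw": 0}, {"fingers": 0, "tx": 45, "ty": -9, "tz": -104, "yaw": 0}, {"fingers": 0, "tx": 50, "ty": -10, "tz": -104, "yaw": 0}, {"fingers": 0, "tx": 54, "ty": -11, "tz": -104, "yaw": 0}, {"fingers": 0, "tx": 54, "ty": -11, "tz": -104, "yaw": 0}]}}

```text
time_s: 4.47
position: [0.5195, 0.009, 0.1972]
eef_rot: [-0.079, 0.079, 0.703, -0.703]
ft_force: [-2.0, 0.1, 0.7]
opening: -0.0001
```

```bash
python3 - <<'E'
from h import *
d=img('side'); st(); go(-24,35,.197)
i=d['pixels'][40:220,180:380,::-1]; cv2.imwrite('pics/s3.png',cv2.resize(i,None,fx=3,fy=3))
E
```

```text
t 4.5167 m [-39.8  34.3] z 0.1971 F [-0.9  0.1  1.3] xang-yaw 3.141 open 0.0001
to (-24, 35) tx,ty [15.5 -2.8] tz -0.1
```

View pics/s3.png

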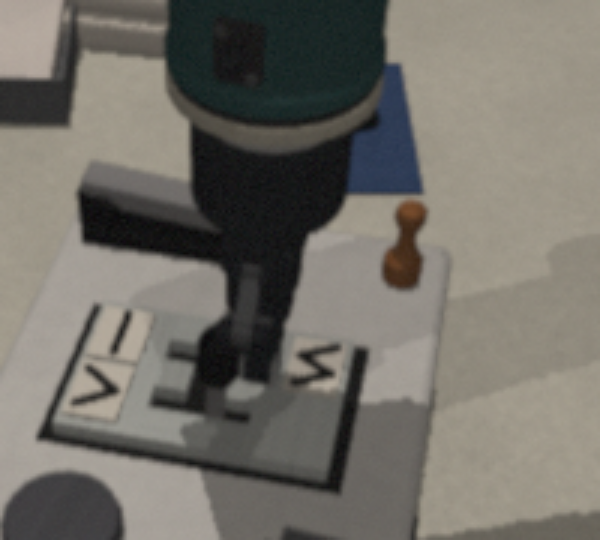

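Request:
{"op": "apply_moves", "data": {"rows": [{"fingers": 0, "tx": 4, "ty": -0.7, "tz": 0, "yaw": 0}, {"fingers": 0, "tx": 8, "ty": -1.5, "tz": 0, "yaw": 0}, {"fingers": 0, "tx": 11, "ty": -2.2, "tz": 0, "yaw": 0}, {"fingers": 0, "tx": 14, "ty": -3, "tz": 0, "yaw": 0}, {"fingers": 0, "tx": 14.5, "ty": -3, "tz": 0, "yaw": 0}, {"fingers": 0, "tx": 14.5, "ty": -3, "tz": 0, "yaw": 0}]}}

```text
time_s: 5.02
position: [0.5335, 0.0062, 0.1972]
eef_rot: [-0.079, 0.079, 0.703, -0.703]
ft_force: [-1.8, -0.3, 1.3]
opening: -0.0005
```

```bash
python3 - <<'E'
from h import *
d=img('side'); st()
P=cloud(d)
for L in (robot.silhouettes('side','lever_knob')[:1],robot.silhouettes('side','lever')[:1]):
    for l in L:
        m=l['mask'];Q=P[m];Q=Q[Q[:,2]>.19];print(l['score'],m.sum(),np.array([tom(q) for q in Q]).min(0),np.array([tom(q) for q in Q]).max(0),np.array([tom(q) for q in Q]).mean(0),Q[:,2].max())
i=d['pixels'][40:220,180:380,::-1].copy(); 
for z in (.148,.192,.237):
    # predicted axis for reach 0 side -.21
    h=z-.042; w=tow(0,h*1000*np.tan(.21)); q=proj(d,[*w,z])-[40,180]; print(z,q*3)
cv2.imwrite('pics/s4.png',cv2.resize(i,None,fx=3,fy=3))
E
```

```text
t 5.0667 m [-25.2  34.6] z 0.1972 F [-2.2 -0.1  1.5] xang-yaw 3.141 open -0.0002
0.49 257 [-14.27846132  37.90452318] [10.4794659  52.23330928] [-2.72968821 47.27954791] 0.23426178371242934
0.59 263 [-14.27846132  37.39587917] [10.4794659  96.84791068] [-2.56651045 47.37993309] 0.2855824213594666
0.148 [405.73362236 198.21384024]
0.192 [367.35523567 193.66990662]
0.237 [322.86794837 188.40158236]
```

View pics/s4.png

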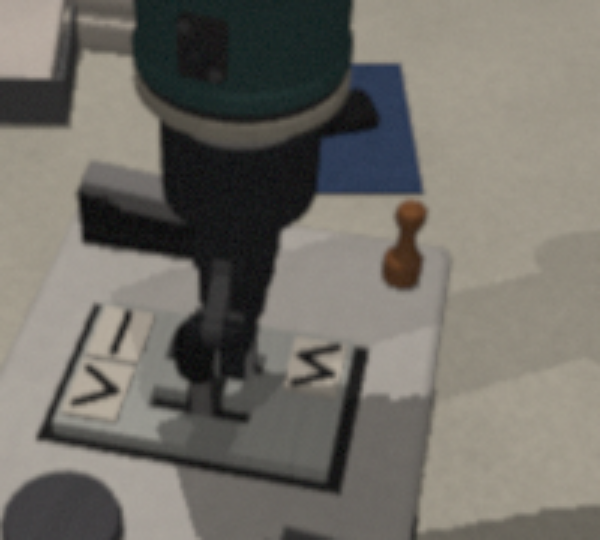

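Request:
{"op": "apply_moves", "data": {"rows": [{"fingers": 0, "tx": 2, "ty": -0.4, "tz": 0, "yaw": 0}, {"fingers": 0, "tx": 2, "ty": -0.4, "tz": 0, "yaw": 0}, {"fingers": 0, "tx": -10, "ty": 2.2, "tz": 0, "yaw": 0}, {"fingers": 0, "tx": -20, "ty": 4.4, "tz": 0, "yaw": 0}, {"fingers": 0, "tx": -20, "ty": 4.4, "tz": 30, "yaw": 0}, {"fingers": 0, "tx": -20, "ty": 4.4, "tz": 60, "yaw": 0}, {"fingers": 0, "tx": -20, "ty": 4.4, "tz": 85, "yaw": 0}, {"fingers": 0, "tx": 36, "ty": 47, "tz": 85, "yaw": 0.4}, {"fingers": 0, "tx": 36, "ty": 47, "tz": 85, "yaw": 0.8}, {"fingers": 0, "tx": 36, "ty": 47, "tz": 85, "yaw": 1.571}, {"fingers": 0, "tx": 36, "ty": 47, "tz": 85, "yaw": 1.571}, {"fingers": 0, "tx": 36, "ty": 47, "tz": 85, "yaw": 1.571}, {"fingers": 0, "tx": 36, "ty": 47, "tz": 85, "yaw": 1.571}, {"fingers": 0, "tx": 36, "ty": 47, "tz": 85, "yaw": 1.571}, {"fingers": 0, "tx": 36, "ty": 47, "tz": 85, "yaw": 1.571}, {"fingers": 0, "tx": 36, "ty": 47, "tz": 85, "yaw": 1.571}, {"fingers": 0, "tx": 36, "ty": 47, "tz": 85, "yaw": 1.571}, {"fingers": 0, "tx": 36, "ty": 47, "tz": 85, "yaw": 1.571}, {"fingers": 0, "tx": 36, "ty": 47, "tz": 85, "yaw": 1.571}, {"fingers": 0, "tx": 36, "ty": 47, "tz": 85, "yaw": 1.571}]}}

```text
time_s: 6.83
position: [0.5692, 0.0532, 0.2823]
eef_rot: [-0.443, 0.443, -0.551, 0.551]
ft_force: [-0.2, 0.0, 0.1]
opening: 0.0002
```

```bash
cat >> h.py <<'E'
def knob(cam,fn):
    d=img(cam); st(); P=cloud(d)
    L=robot.silhouettes(cam,'lever_knob')
    for l in L[:2]:
        Q=P[l['mask']];Q=Q[(Q[:,2]>.19)&(Q[:,2]<.245)]
        if len(Q)<5: continue
        M=np.array([tom(q) for q in Q]);print(round(l['score'],2),len(Q),M.min(0).round(1),M.max(0).round(1),Q[:,2].max().round(3))
    i=d['pixels'][40:220,180:380,::-1] if cam=='side' else d['pixels'][130:310,190:390,::-1]
    cv2.imwrite(fn,cv2.resize(i,None,fx=3,fy=3)); return d
E
python3 - <<'E'
from h import *
knob('side','pics/s5.png'); go(0,75,.197); print(robot.read_state()['joint_pos'].round(2))
E
```

```text
t 6.8833 m [-0.6 88.2] z 0.2822 F [ 0.5  0.4 -0. ] xang-yaw -1.561 open -0.0
0.88 277 [-13.4  31.6] [11.9 53.1] 0.236
to (0, 75) tx,ty [ -2.3 -13. ] tz -85.2
[ 0.56  0.41 -0.92  1.67  0.34  1.24 -0.66]
```

View pics/s5.png

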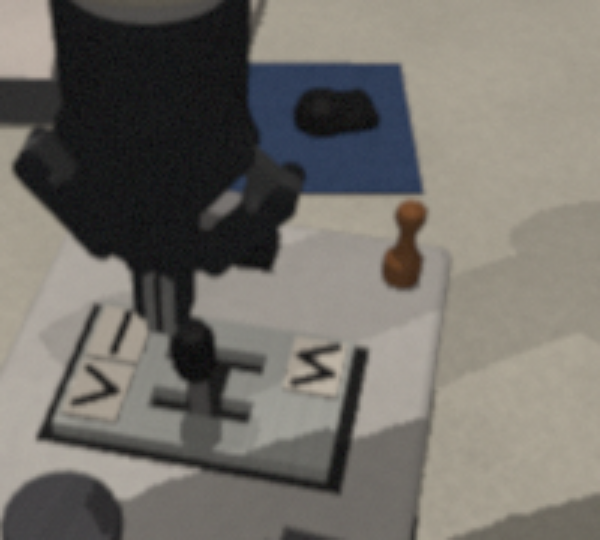

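Request:
{"op": "apply_moves", "data": {"rows": [{"fingers": 0, "tx": 0, "ty": 0, "tz": -35, "yaw": 0}, {"fingers": 0, "tx": 0, "ty": 0, "tz": -70, "yaw": 0}, {"fingers": 0, "tx": 0, "ty": 0, "tz": -85, "yaw": 0}, {"fingers": 0, "tx": -2.7, "ty": -11.7, "tz": -85, "yaw": -0.01}, {"fingers": 0, "tx": -4, "ty": -17.6, "tz": -85, "yaw": -0.01}, {"fingers": 0, "tx": -5.1, "ty": -22.4, "tz": -85, "yaw": -0.01}, {"fingers": 0, "tx": -6.2, "ty": -27.3, "tz": -85, "yaw": -0.01}, {"fingers": 0, "tx": -7.3, "ty": -32.2, "tz": -85, "yaw": -0.01}, {"fingers": 0, "tx": -8.4, "ty": -37, "tz": -85, "yaw": -0.01}, {"fingers": 0, "tx": -9.5, "ty": -42, "tz": -85, "yaw": -0.01}, {"fingers": 0, "tx": -10.6, "ty": -46.8, "tz": -85, "yaw": -0.01}, {"fingers": 0, "tx": -11.7, "ty": -51.7, "tz": -85, "yaw": -0.01}, {"fingers": 0, "tx": -12.8, "ty": -56.5, "tz": -85, "yaw": -0.01}, {"fingers": 0, "tx": -13.9, "ty": -61.4, "tz": -85, "yaw": -0.01}, {"fingers": 0, "tx": -15, "ty": -66.3, "tz": -85, "yaw": -0.01}, {"fingers": 0, "tx": -16, "ty": -71.2, "tz": -85, "yaw": -0.01}, {"fingers": 0, "tx": -17, "ty": -76, "tz": -85, "yaw": -0.01}, {"fingers": 0, "tx": -17, "ty": -76, "tz": -85, "yaw": -0.01}]}}

```text
time_s: 8.43
position: [0.5522, -0.024, 0.1971]
eef_rot: [0.438, -0.438, 0.555, -0.555]
ft_force: [0.6, 2.2, 1.8]
opening: -0.0
```

```bash
python3 - <<'E'
from h import *
knob('side','pics/s6.png'); go(0,-8,.197)
E
```

```text
t 8.4833 m [-0.3  9.8] z 0.1972 F [1.4 0.5 1. ] xang-yaw -1.582 open 0.0002
0.44 15 [-13.2 -11. ] [30.6 22.5] 0.244
to (0, -8) tx,ty [ -3.7 -17.7] tz -0.2
```

View pics/s6.png

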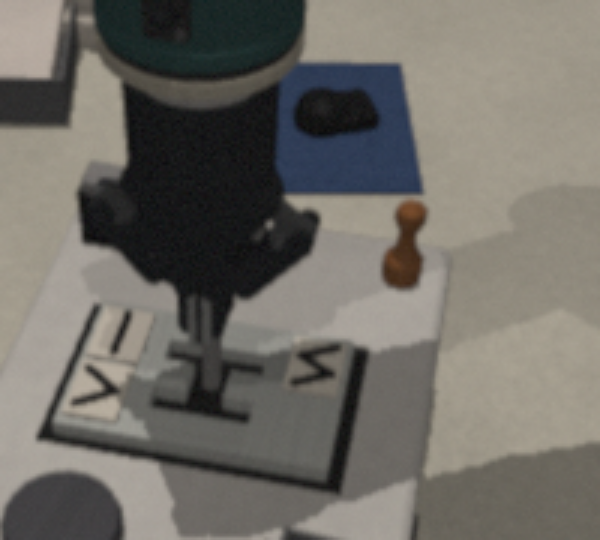

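Request:
{"op": "apply_moves", "data": {"rows": [{"fingers": 0, "tx": -0.9, "ty": -4, "tz": 0, "yaw": 0}, {"fingers": 0, "tx": -1.8, "ty": -8, "tz": 0, "yaw": 0}, {"fingers": 0, "tx": -2.6, "ty": -12, "tz": 0, "yaw": 0}, {"fingers": 0, "tx": -3.4, "ty": -15, "tz": 0, "yaw": 0}, {"fingers": 0, "tx": -3.8, "ty": -17.5, "tz": 0, "yaw": 0}, {"fingers": 0, "tx": -3.8, "ty": -17.5, "tz": 0, "yaw": 0}]}}

```text
time_s: 9.03
position: [0.5484, -0.041, 0.1972]
eef_rot: [0.438, -0.438, 0.555, -0.555]
ft_force: [0.5, 1.6, -1.2]
opening: 0.0001
```

```bash
python3 - <<'E'
from h import *
knob('side','pics/s7.png'); go(0,25,.28); go(75,-33)
E
```

```text
t 9.0833 m [-0.1 -7.8] z 0.1972 F [ 0.1  2.4 -1.3] xang-yaw -1.581 open 0.0001
to (0, 25) tx,ty [ 7.3 31.7] tz 82.7
to (75, -33) tx,ty [ 67.6 -41.4] tz None
```

View pics/s7.png

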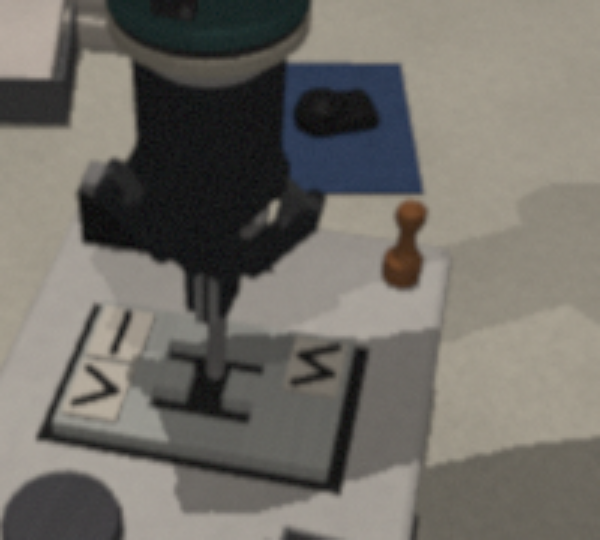

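Request:
{"op": "apply_moves", "data": {"rows": [{"fingers": 0, "tx": 2.5, "ty": 11, "tz": 0, "yaw": 0}, {"fingers": 0, "tx": 5, "ty": 21.5, "tz": 0, "yaw": 0}, {"fingers": 0, "tx": 5, "ty": 21.5, "tz": 30, "yaw": 0}, {"fingers": 0, "tx": 5, "ty": 21.5, "tz": 60, "yaw": 0}, {"fingers": 0, "tx": 5, "ty": 21.5, "tz": 88, "yaw": 0}, {"fingers": 0, "tx": 5, "ty": 21.5, "tz": 88, "yaw": 0.1}, {"fingers": 0, "tx": 53, "ty": -40, "tz": 88, "yaw": 1.58}, {"fingers": 0, "tx": 53, "ty": -40, "tz": 88, "yaw": 1.58}, {"fingers": 0, "tx": 53, "ty": -40, "tz": 88, "yaw": 1.58}, {"fingers": 0, "tx": 53, "ty": -40, "tz": 88, "yaw": 1.58}, {"fingers": 0, "tx": 53, "ty": -40, "tz": 88, "yaw": 1.58}, {"fingers": 0, "tx": 53, "ty": -40, "tz": 88, "yaw": 1.58}, {"fingers": 0, "tx": 53, "ty": -40, "tz": 88, "yaw": 1.58}, {"fingers": 0, "tx": 53, "ty": -40, "tz": 88, "yaw": 1.58}, {"fingers": 0, "tx": 53, "ty": -40, "tz": 88, "yaw": 1.58}, {"fingers": 0, "tx": 53, "ty": -40, "tz": 88, "yaw": 1.58}, {"fingers": 0, "tx": 53, "ty": -40, "tz": 88, "yaw": 1.58}, {"fingers": 0, "tx": 53, "ty": -40, "tz": 88, "yaw": 1.58}, {"fingers": 0, "tx": 53, "ty": -40, "tz": 88, "yaw": 1.58}, {"fingers": 0, "tx": 53, "ty": -40, "tz": 88, "yaw": 1.58}]}}

```text
time_s: 10.8
position: [0.6018, -0.0793, 0.2852]
eef_rot: [0.703, -0.702, 0.08, -0.08]
ft_force: [0.2, -0.3, -0.9]
opening: -0.0
```

```bash
python3 - <<'E'
from h import *
knob('side','pics/s8.png'); go(60,-33,.197); go(-10,-33,.197)
E
```

```text
t 10.85 m [ 60.5 -33.9] z 0.2853 F [ 1.2 -0.8  0.3] xang-yaw -0.004 open 0.0001
0.65 309 [-13.2 -43.5] [ 12.5 -16.5] 0.237
to (60, -33) tx,ty [-0.2  1.2] tz -88.3
to (-10, -33) tx,ty [-68.5  16.7] tz -88.3
```

View pics/s8.png

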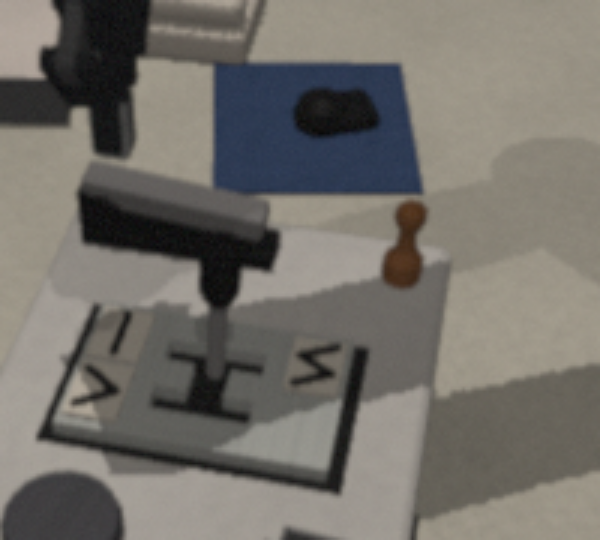

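Request:
{"op": "apply_moves", "data": {"rows": [{"fingers": 0, "tx": 0, "ty": 0, "tz": -35, "yaw": 0}, {"fingers": 0, "tx": 0, "ty": 0, "tz": -70, "yaw": 0}, {"fingers": 0, "tx": 0, "ty": 0, "tz": -88, "yaw": 0}, {"fingers": 0, "tx": -10, "ty": 2.2, "tz": -88, "yaw": 0}, {"fingers": 0, "tx": -20, "ty": 4.5, "tz": -88, "yaw": 0}, {"fingers": 0, "tx": -29, "ty": 6.6, "tz": -88, "yaw": 0}, {"fingers": 0, "tx": -33, "ty": 7.5, "tz": -88, "yaw": 0}, {"fingers": 0, "tx": -37, "ty": 8.4, "tz": -88, "yaw": 0}, {"fingers": 0, "tx": -41, "ty": 9.3, "tz": -88, "yaw": 0}, {"fingers": 0, "tx": -45, "ty": 10.2, "tz": -88, "yaw": 0}, {"fingers": 0, "tx": -47, "ty": 10.6, "tz": -88, "yaw": 0}, {"fingers": 0, "tx": -47, "ty": 10.6, "tz": -88, "yaw": 0}]}}

```text
time_s: 11.9
position: [0.5545, -0.0698, 0.1975]
eef_rot: [-0.703, 0.703, -0.079, 0.079]
ft_force: [3.6, -0.7, 1.9]
opening: -0.0001
```

```bash
python3 - <<'E'
from h import *
knob('side','pics/s9.png'); go(-10,-33,.197)
E
```

```text
t 11.95 m [ 12.4 -34.8] z 0.1974 F [2.3 0.2 2.2] xang-yaw -0.001 open -0.0001
0.94 323 [-24.3 -42.6] [  2.5 -16.1] 0.237
0.29 324 [-24.3 -42.6] [  1.5 -16.1] 0.237
to (-10, -33) tx,ty [-21.5   6.7] tz -0.4
```

View pics/s9.png

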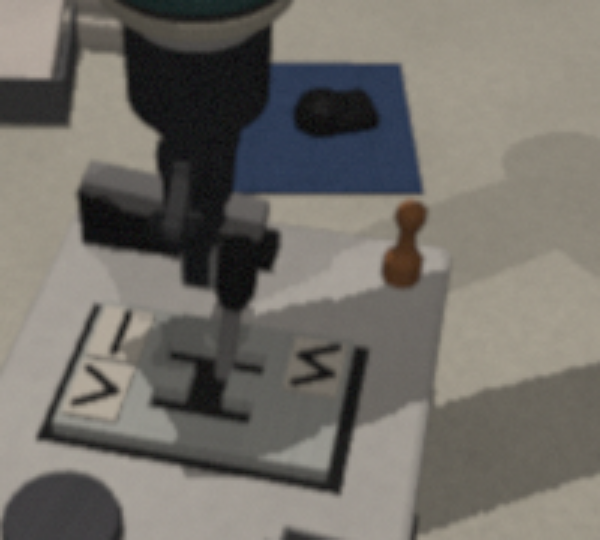

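Request:
{"op": "apply_moves", "data": {"rows": [{"fingers": 0, "tx": -3, "ty": 0.7, "tz": 0, "yaw": 0}, {"fingers": 0, "tx": -6, "ty": 1.4, "tz": 0, "yaw": 0}, {"fingers": 0, "tx": -9, "ty": 2, "tz": 0, "yaw": 0}, {"fingers": 0, "tx": -12, "ty": 2.7, "tz": 0, "yaw": 0}, {"fingers": 0, "tx": -15, "ty": 3.4, "tz": 0, "yaw": 0}, {"fingers": 0, "tx": -18, "ty": 4, "tz": 0, "yaw": 0}, {"fingers": 0, "tx": -21, "ty": 4.7, "tz": 0, "yaw": 0}, {"fingers": 0, "tx": -21, "ty": 4.7, "tz": 0, "yaw": 0}]}}

```text
time_s: 12.67
position: [0.533, -0.0649, 0.1972]
eef_rot: [-0.703, 0.703, -0.079, 0.079]
ft_force: [2.8, 0.4, -1.2]
opening: 0.0004
```

```bash
python3 - <<'E'
from h import *
knob('side','pics/s10.png'); go(-15,-34.8,.197)
E
```

```text
t 12.7167 m [ -9.6 -34.9] z 0.1973 F [ 1.9  0.4 -0.1] xang-yaw -0.001 open 0.0
0.84 317 [-48.2 -43. ] [-20.  -16.8] 0.234
to (-15, -34.8) tx,ty [-5.4  1.4] tz -0.2
```

View pics/s10.png

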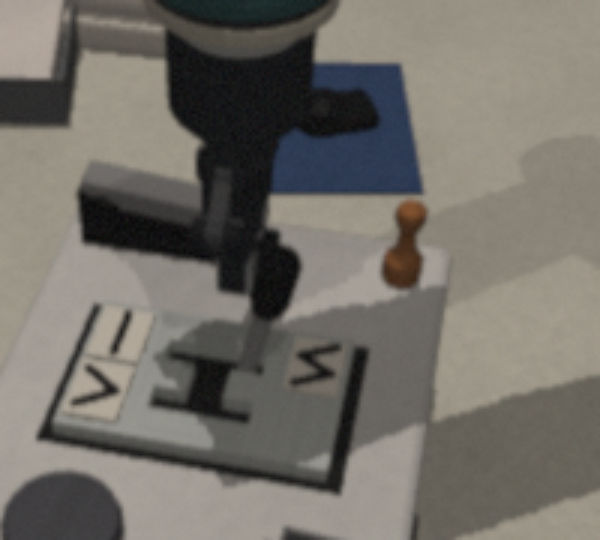

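Request:
{"op": "apply_moves", "data": {"rows": [{"fingers": 0, "tx": -1.5, "ty": 0.3, "tz": 0, "yaw": 0}, {"fingers": 0, "tx": -3, "ty": 0.7, "tz": 0, "yaw": 0}, {"fingers": 0, "tx": -4, "ty": 0.9, "tz": 0, "yaw": 0}, {"fingers": 0, "tx": -4, "ty": 0.9, "tz": 0, "yaw": 0}]}}

```text
time_s: 13.1
position: [0.5294, -0.0641, 0.1972]
eef_rot: [-0.703, 0.703, -0.079, 0.079]
ft_force: [2.3, -0.6, -0.2]
opening: 0.0
```

Request:
{"op": "apply_moves", "data": {"rows": [{"fingers": 0, "tx": -1, "ty": 0.2, "tz": 0, "yaw": 0}, {"fingers": 0, "tx": -1, "ty": 0.2, "tz": 0, "yaw": 0}]}}

```text
time_s: 13.27
position: [0.5285, -0.0639, 0.1973]
eef_rot: [-0.703, 0.703, -0.079, 0.079]
ft_force: [2.6, -0.3, -0.4]
opening: -0.0003
```

Request:
{"op": "apply_moves", "data": {"rows": [{"fingers": 0, "tx": -1, "ty": 0.2, "tz": 0, "yaw": 0}, {"fingers": 0, "tx": -1, "ty": 0.2, "tz": 0, "yaw": 0}]}}

```text
time_s: 13.43
position: [0.5275, -0.0637, 0.1973]
eef_rot: [-0.703, 0.703, -0.079, 0.079]
ft_force: [3.7, -1.3, -1.1]
opening: -0.0003
```

Request:
{"op": "apply_moves", "data": {"rows": [{"fingers": 0, "tx": -0.6, "ty": 0.1, "tz": 0, "yaw": 0}, {"fingers": 0, "tx": -0.6, "ty": 0.1, "tz": 0, "yaw": 0}]}}

```text
time_s: 13.6
position: [0.5271, -0.0636, 0.1973]
eef_rot: [-0.703, 0.703, -0.079, 0.079]
ft_force: [4.4, -1.1, -1.7]
opening: -0.0003
```

Request:
{"op": "apply_moves", "data": {"rows": [{"fingers": 0, "tx": -0.6, "ty": 0.1, "tz": 0, "yaw": 0}, {"fingers": 0, "tx": -0.6, "ty": 0.1, "tz": 0, "yaw": 0}]}}

```text
time_s: 13.77
position: [0.5267, -0.0636, 0.1974]
eef_rot: [0.703, -0.703, 0.079, -0.079]
ft_force: [6.4, 0.1, -1.8]
opening: 0.0001
```

```bash
python3 - <<'E'
from h import *
knob('side','pics/s11.png')
E
```

```text
t 13.8167 m [-16.3 -34.9] z 0.1974 F [ 6.5 -0.8 -2.4] xang-yaw -0.001 open 0.0
0.96 312 [-55.1 -41. ] [-25.9 -16.3] 0.233
```

View pics/s11.png

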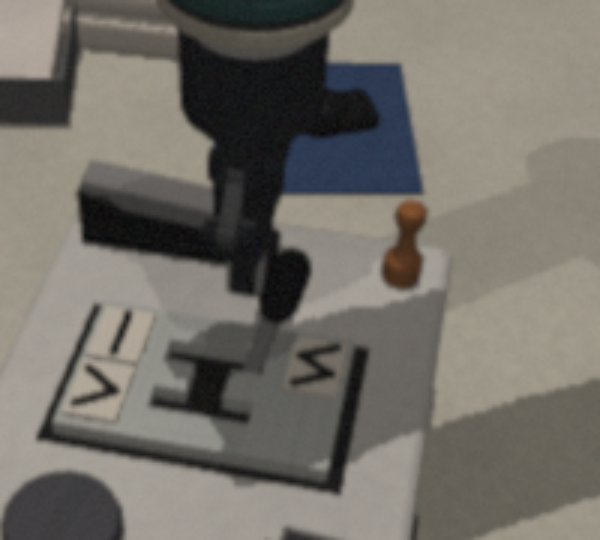

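Request:
{"op": "apply_moves", "data": {"rows": [{"fingers": 0, "tx": -0.6, "ty": 0.1, "tz": 0, "yaw": 0}, {"fingers": 0, "tx": -0.6, "ty": 0.1, "tz": 0, "yaw": 0}]}}

```text
time_s: 14.03
position: [0.5264, -0.0635, 0.1975]
eef_rot: [0.703, -0.703, 0.078, -0.08]
ft_force: [7.9, -2.0, -1.9]
opening: -0.0
```

Request:
{"op": "apply_moves", "data": {"rows": [{"fingers": 0, "tx": 12, "ty": -2.7, "tz": 0, "yaw": 0}, {"fingers": 0, "tx": 25, "ty": -5.5, "tz": 0, "yaw": 0}, {"fingers": 0, "tx": 40, "ty": -9, "tz": 0, "yaw": 0}, {"fingers": 0, "tx": 40, "ty": -9, "tz": 40, "yaw": 0}, {"fingers": 0, "tx": 40, "ty": -9, "tz": 80, "yaw": 0}, {"fingers": 0, "tx": 40, "ty": -9, "tz": 120, "yaw": 0}, {"fingers": 0, "tx": 20, "ty": -350, "tz": 120, "yaw": 0}, {"fingers": 0, "tx": 20, "ty": -350, "tz": 120, "yaw": 0}, {"fingers": 0, "tx": 20, "ty": -350, "tz": 120, "yaw": 0}, {"fingers": 0, "tx": 20, "ty": -350, "tz": 120, "yaw": 0}, {"fingers": 0, "tx": 20, "ty": -350, "tz": 120, "yaw": 0}, {"fingers": 0, "tx": 20, "ty": -350, "tz": 120, "yaw": 0}, {"fingers": 0, "tx": 20, "ty": -350, "tz": 120, "yaw": 0}, {"fingers": 0, "tx": 20, "ty": -350, "tz": 120, "yaw": 0}, {"fingers": 0, "tx": 20, "ty": -350, "tz": 120, "yaw": 0}, {"fingers": 0, "tx": 20, "ty": -350, "tz": 120, "yaw": 0}, {"fingers": 0, "tx": 20, "ty": -350, "tz": 120, "yaw": 0}]}}

```text
time_s: 15.45
position: [0.5456, -0.4132, 0.3167]
eef_rot: [0.703, -0.702, 0.079, -0.079]
ft_force: [0.5, 0.5, -0.2]
opening: -0.0003
```

```bash
python3 - <<'E'
from h import *
d=knob('side','pics/a.png');
# predicted projections of lever axis home
def ax(r,s,L):
    n=np.array([np.tan(r),-np.tan(s),1]);n/=np.linalg.norm(n);p=n*L*1000
    return [*tow(p[0],p[1]),.042+p[2]/1000]
for L in(.1,.15,.195): print('side px',(proj(d,ax(-.25,.21,L))-[40,180])*3)
d2=knob('top','pics/b.png')
for L in(.1,.15,.195): print('top px',(proj(d2,ax(-.25,.21,L))-[130,190])*3)
cv2.imwrite('pics/ab.png',cv2.resize(np.hstack([cv2.imread('pics/a.png'),cv2.imread('pics/b.png')]),(800,360)))
for t in ['stamp','ink_tin','clip_box','stapler']:
    print(t,[(l['location'],depth_pt(d2,*l['location']).round(3)) for l in robot.look_for('top',t)[:1]])
E
```

```text
t 15.5 m [  79.6 -370.8] z 0.3171 F [0.5 0.2 0.6] xang-yaw 0.0 open -0.0003
0.63 315 [-55.2 -43.3] [-25.8 -16.3] 0.232
side px [375.17783893 250.2092724 ]
side px [314.13406525 274.72503608]
side px [254.02049526 298.86633726]
t 15.6 m [  79.7 -370.4] z 0.3175 F [0.7 0.4 0. ] xang-yaw 0.001 open -0.0004
0.84 295 [-54.  -47.2] [-27.  -18.4] 0.232
top px [289.18413181 353.28573551]
top px [304.90473554 377.48058884]
top px [321.41754165 402.89547766]
stamp [([297.1, 368.2], array([ 0.416, -0.136,  0.195]))]
ink_tin [([155.2, 239.2], array([0.631, 0.077, 0.156]))]
clip_box [([238.4, 206.8], array([0.488, 0.119, 0.139]))]
stapler [([200.1, 391.0], array([ 0.568, -0.172,  0.183]))]
```

View pics/a.png

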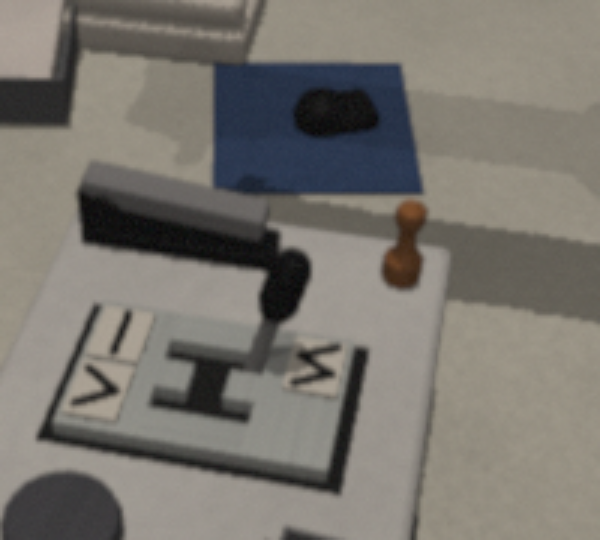

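View pics/b.png

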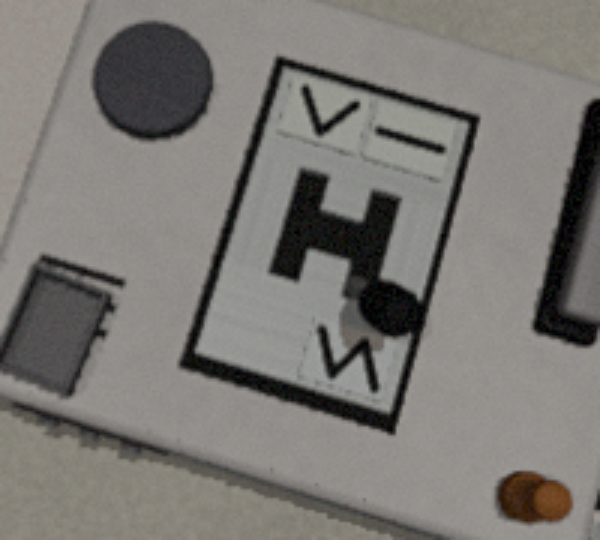

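```bash
python3 - <<'E'
from h import *
from scipy.optimize import least_squares
def cyl(r,s):
    n=np.array([np.tan(r),-np.tan(s),1]);n/=np.linalg.norm(n)
    u=np.cross(n,[0,1,0]);u/=np.linalg.norm(u);v=np.cross(n,u)
    a=np.linspace(0,2*np.pi,24,endpoint=False);o=[]
    for L in (.15,.195):
        for t in a:
            p=n*L+.013*(np.cos(t)*u+np.sin(t)*v); o.append([*tow(p[0]*1000,p[1]*1000),.042+p[2]])
    return np.array(o)
ob={}
for n in('side','top'):
    d=img(n); g=d['pixels'].astype(int).max(2); l=robot.silhouettes(n,'lever_knob')[0]
    m=l['mask']; ys,xs=np.nonzero(m); print(n,l['score'],m.sum())
    ob[n]=(d,np.array([ys.mean(),xs.mean()]))
def cen(d,r,s):
    q=np.array([proj(d,p) for p in cyl(r,s)]).astype(np.float32); h=cv2.convexHull(q[:,::-1].copy()); M=cv2.moments(h); return np.array([M['m01'],M['m10']])/M['m00']
for use in (['side'],['top'],['side','top']):
    f=least_squares(lambda x:np.concatenate([cen(ob[n][0],*x)-ob[n][1] for n in use]),[-.2,.2],diff_step=1e-3)
    print(use,f.x.round(3),f.fun.round(2))
st()
E
```

```text
side 0.7 467
top 0.55 339
['side'] [-0.231  0.097] [ 0. -0.]
['top'] [-0.23   0.177] [-0.  0.]
['side', 'top'] [-0.231  0.161] [-3.46  0.93 -0.32 -1.68]
t 16.05 m [  79.7 -371.8] z 0.3173 F [-0.2  1.1 -0. ] xang-yaw -0.001 open 0.0
```

```bash
python3 - <<'E'
from h import *
from scipy.optimize import least_squares
def ring(r,s):
    n=np.array([np.tan(r),-np.tan(s),1]);n/=np.linalg.norm(n)
    u=np.cross(n,[0,1,0]);u/=np.linalg.norm(u);v=np.cross(n,u)
    o=[]
    for L in (.15,.195):
        for t in np.linspace(0,2*np.pi,24,endpoint=False):
            p=n*L+.013*(np.cos(t)*u+np.sin(t)*v); o.append([*tow(p[0]*1000,p[1]*1000),.042+p[2]])
    return np.array(o)
def mask(d,r,s):
    q=np.array([proj(d,p) for p in ring(r,s)])[:,::-1]; m=np.zeros((384*4,512*4),np.uint8)
    cv2.fillConvexPoly(m,cv2.convexHull(np.round(q*4+1.5).astype(np.int32)),255); return cv2.resize(m,(512,384),interpolation=cv2.INTER_AREA)/255.
D={n:img(n) for n in('side','top')}
G={n:cv2.GaussianBlur(D[n]['pixels'],(0,0),.6).max(2).astype(float) for n in D}
res={n:[] for n in D}
for n in D:
    for r in np.arange(-.29,-.19,.01):
        for s in np.arange(.14,.27,.01):
            m=mask(D[n],r,s); dil=cv2.dilate(m,np.ones((7,7)))-m; dil[m>0]=0
            g=G[n]; res[n].append((np.sum(g*dil)/dil.sum()-np.sum(g*m)/m.sum(),round(r,2),round(s,2)))
    print(n,sorted(res[n])[-5:])
j=[(a[0]+b[0],a[1],a[2]) for a,b in zip(res['side'],res['top'])]; print(sorted(j)[-5:])
E
```

```text
side [(np.float64(79.68380411197464), np.float64(-0.23), np.float64(0.16)), (np.float64(79.72378994781884), np.float64(-0.24), np.float64(0.16)), (np.float64(79.89992356006957), np.float64(-0.23), np.float64(0.18)), (np.float64(80.11368924663331), np.float64(-0.23), np.float64(0.17)), (np.float64(80.48960494123347), np.float64(-0.24), np.float64(0.18))]
top [(np.float64(71.28449464488588), np.float64(-0.23), np.float64(0.21)), (np.float64(72.30407084131197), np.float64(-0.23), np.float64(0.2)), (np.float64(72.87723468239702), np.float64(-0.24), np.float64(0.22)), (np.float64(73.51126529153643), np.float64(-0.24), np.float64(0.2)), (np.float64(73.71697965023864), np.float64(-0.24), np.float64(0.21))]
[(np.float64(149.08471605063784), np.float64(-0.23), np.float64(0.21)), (np.float64(150.74927960136648), np.float64(-0.24), np.float64(0.22)), (np.float64(151.42171505820596), np.float64(-0.23), np.float64(0.2)), (np.float64(152.33409503709458), np.float64(-0.24), np.float64(0.21)), (np.float64(152.5963938741501), np.float64(-0.24), np.float64(0.2))]
```

```bash
python3 - <<'E'
from h import *
def ring(r,s):
    n=np.array([np.tan(r),-np.tan(s),1]);n/=np.linalg.norm(n)
    u=np.cross(n,[0,1,0]);u/=np.linalg.norm(u);v=np.cross(n,u)
    return np.array([[*tow(*(1000*(n*L+.013*(np.cos(t)*u+np.sin(t)*v)))[:2]),.042+(n*L+.013*(np.cos(t)*u+np.sin(t)*v))[2]] for L in(.15,.195) for t in np.linspace(0,2*np.pi,24,endpoint=False)])
def mask(d,r,s):
    q=np.array([proj(d,p) for p in ring(r,s)])[:,::-1]; m=np.zeros((384*4,512*4),np.uint8)
    cv2.fillConvexPoly(m,cv2.convexHull(np.round(q*4+1.5).astype(np.int32)),255); return cv2.resize(m,(512,384),interpolation=cv2.INTER_AREA)/255.
tot=0
R_=np.arange(-.29,-.17,.01);S=np.arange(-.27,-.13,.01)
for n in('side','top'):
    d=img(n); g=cv2.GaussianBlur(cv2.imread(f'pics/{n}0.png'),(0,0),.6).max(2).astype(float)
    A=np.zeros((len(R_),len(S)))
    for i,r in enumerate(R_):
        for j,s in enumerate(S):
            m=mask(d,r,s); dil=cv2.dilate(m,np.ones((7,7)))-m; dil[m>0]=0
            A[i,j]=np.sum(g*dil)/dil.sum()-np.sum(g*m)/m.sum()
    i,j=np.unravel_index(A.argmax(),A.shape); print(n,R_[i],S[j]); tot=tot+A
i,j=np.unravel_index(tot.argmax(),tot.shape); print(R_[i],S[j])
E
```

```text
side -0.1899999999999999 -0.21999999999999997
top -0.1899999999999999 -0.18999999999999995
-0.1899999999999999 -0.18999999999999995
```

```bash
python3 - <<'E'
from station import robot
print(robot.job_done())
E
```

```text
the job is handed in; nothing more can be done
None
```

The selector lever is now in the near right slot, the one whose tab carries the zigzag sign, and the job is handed in. With closed fingers I pushed it far into the cross channel, then right across it, then near into the slot. It was never gripped.

- **Force:** the lever moved at about 2–4 N. At the slot end the force rose to about 8 N, which I took as the end stop, and I stopped there. The fingers then backed off and the arm moved well clear.
- **Position:** fitting the knob in both camera pictures after release gave a reach of about -0.24 rad and a side lean of about +0.20 rad. Home is -0.25 and about +0.21, so both agree within the calibration. The knob did not spring back.
- **Other things:** the stamp, ink tin, clip box and stapler were found within about 4 mm of where they started, which is camera noise. The clock was at about 16 s.
- **Checks that disagreed:**
  - A cruder fit from the network's knob outlines gave a side lean of 0.10 rad from the side camera. That is not possible in the gate, so I discarded it; the reach from that fit was -0.23.
  - The finer fit, run on the first pictures, put the parked lever at only about -0.19, so it may not have started fully home.

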